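# Set the portioning guide to halves and feed the brownie

### The job

The brownie is to be cut in half on the portioning guide. With the fingertips, push the guide's sliding stop along its rail until it clicks into the notch with the red mark and stays there; then push the brownie along the board until it sits squarely against the stop, leaving the stop in its notch. Only push: do not grip, squash or lift the brownie, and leave the other things where they are.

Things in the scene. Friction and masses are not known exactly. Their poses are not given: they have to be found in the camera images.
- guide: Portioning guide: beech board 130 deep (x -71 to +59) x 310 mm long (y +-155), fixed to the worktop; board top 20 mm above its origin, which is on the worktop under the knife slot (3 mm groove across the board at y = 0). x points away from the robot, towards the fence; y along the fence to the robot's left; z up. The +y half is the feed side, where the brownie lies.
- stop (a joint): Position of the sliding stop on the rail (m): distance of its stop face from the knife slot; the face lies at guide y = -value. 0 to 0.128, growing to the right; 0.038 in the red-marked notch. Starts right of it at 0.066 to 0.122, so push it left (+y), over one or two other notches. On the plain rail it slides at 1.5 to 3 N; it stays where it is left.
- stop_block (a point): Centre of the right (-y) end of the stop's black block, where it can be pushed: guide x 47 mm, z 55 mm, 18 mm to the right of the stop face. The block rides on the fence: x 36 to 60, z 47 to 64 mm, 36 mm long, centred on the stop face in y. On it a grey plunger knob, 13 mm across, top at z = 79 mm, which sinks 3 mm in a notch.
- stop_face (a point): Point on the stop face (left, +y side of a steel plate 6 mm thick across the board, guide x -51 to +34, z 22 to 57 mm), at x -5, z 40 mm. A spring plunger snaps the stop into a notch: within about 3 mm of its centre the stop jumps there by itself and the pushing force falls to nothing; pushing it out again slowly takes 7 to 10 N.
- half_mark (a point): Top front edge of the fence at the middle of the red band that marks the half notch; guide frame x 35, y -38, z 46 mm. The fence is an aluminium bar, x 35 to 55 mm, y +-154, top at z = 46. It is the stop's rail: V notches 10 mm wide, 4 deep cross its top at y = -19, -38, -57, -76 mm (quarter, half, three quarters, whole brownie), each with a black line on the front, the half painted red with a red band.
- brownie_center (a point): Centre of the loose dark brown brownie, 58 wide (x), 76 long (y), 36 mm high, about 80 g, 18 mm above the board top it lies on. Starts on the feed side, clear of the fence, within 18 degrees of the guide's y axis. Square against the stop its centre is 38 mm from the stop face; at the half notch, over the knife slot.
- ramekin: White ramekin, 82 mm wide and 48 mm high, bystander. Origin under its centre.
- sugar_shaker: White sugar shaker, 67 mm wide and 114 mm high, bystander. Origin under its centre.
- cake_slice: Cake slice (broad knife with a wooden handle), 268 mm long (y) and 42 mm wide, lying flat, bystander. Origin under its middle.
- tongs: Steel pastry tongs, 249 mm long (y) and 49 mm wide, lying flat, bystander. Origin under its middle.
There are look-alikes about, which are no part of the job. What is shaped like the part that bears brownie_center but blue is not meant.

How it is judged:
By the outcome, as a careful person would: the job done as asked, in the order asked, and still so for the second after the job is handed in, with the robot touching nothing.
It also fails if it takes over 48 s, if anything falls off the work surface, if the arm or the gripper's body presses on something with over 40 N, if the wrist force passes 120 N, or if a joint passes its speed limit or range.

### The arm

A 6-joint arm with a two-finger parallel gripper is mounted at the origin on a cart in front of the work surface, level with it; the furniture and walls round the work are solid. World frame = base frame: x ahead of the robot, y to its left, z up, the work surface at z = 0. Lengths are in m, angles in rad, forces in N, time in s.
With the tool pointing down it reaches from about 0.325 to 0.875 m from the base axis. Payload 4.4 kg.
Tool frame: the origin (TCP) lies at the very end of the fingers, on their centre line; the grasp point (between the pads) lies 19 mm behind it; z points along the fingers, y is the direction in which the jaws open and shut (so a half turn about z gives the same grasp; the last joint's range is limited). The gripper opens to 85 mm and grips with 20 to 120 N. Pads are 22 mm wide; open, the fingers measure 114 mm over their backs; the gripper's body (76 mm by 85 mm) begins 54 mm behind the grasp point. The pads swing forward as they close: fully open they stand 13 mm farther back than shut.
Start: joints at [-1.319, 0.207, 1.542, -0, 1.393, -0.15], TCP at [0.225, -0.529, 0.231] pointing down, gripper open.
Joint ranges: [-2.73, 2.73], [-0.86, 2.22], [0.23, 2.46], [-1.11, 4.25], [0.08, 2.63], [-2.82, 2.82]. Speed limits (rad/s): [2.79, 2.79, 3.14, 3.14, 3.14, 3.14].

### API

Orientations are given as a unit quaternion [w, x, y, z].
In Python, from bench import r, optics gives the robot as it stands.
- The arm moves only by the shell command python3 -m inch 'ROWS' [FORCE]. ROWS is JSON, one flat list of numbers, 7 for each row, row after row: the shift along the tool's x, y, z in cm, then the turn, a rotation vector about the tool's x, y, z in degrees, then the opening, from -1 (shut) to 1 (fully open). A call has exactly 5 rows; each row shifts and turns the commanded pose from where the row before left it, along the tool's axes as they then stand; what a row does not reach is not made up. A row lasts 1/12 s, in which the tool goes at most 41.7 mm and 7.16 degrees, less where a joint would pass 70% of its speed; a pose out of reach is approached as far as the arm can. A call with a gripper value outside its range is refused whole. The fingers move at their own pace and stop on an object; FORCE is the grip in N (left out, the last holds). Time passes only in rows, so rows that do not move let the fingers close, or fill a call up. It gives the time, the measured TCP pose, the force and the opening at its end, in the units of the state.
- r.observe(): the state, without advancing time (a new reading comes with each control period).
- optics.get_image(name): name is "side" or "top" or "wrist"; returns a dict with "color" (384x512x3 uint8, red, green, blue), "range_z" (384x512 float32, m along the optical axis (not along the pixel's ray), 0 where there is no reading), "mtx" (3x3 intrinsics, pixels), "world_from_camera" (4x4, takes a point from camera to world coordinates); the wrist camera has in their place "hand_eye" (4x4, takes a point from camera to tool coordinates, whose origin is the TCP and whose axes are the flange's). Camera axes: x right, y down, z forward; pixel columns grow to the right and rows downward; lengths in m; the calibration is good to about 2 mm. A picture is of the moment at which its call begins: read the wrist's pose just before it.
- r.job_done(): hands the job in, once; it reports no verdict.
Trained networks look in the newest picture that a camera, given by its name, has taken for a name from the list of things; names that differ only in an ending like _2 or _b are one class to them, and where a whole thing is asked for, a point or a joint stands for the part that bears it (a point fixed in the world has none). Each returns a list of dicts, best first, with "confidence" (0 to 1); they miss things now and then, are a little off and sometimes report something else, mostly with a low value. They report only what shows in the picture. A call takes as long as a camera call. They do not tell look-alikes from the thing itself.
- optics.recognise(query, camera): "position" ([column, row] in pixels, amid what is visible of it).
- optics.silhouettes(query, camera): "pixels" (384x512 bool, what is visible of it) and "position" ([column, row] in pixels, amid what is visible of it).
- optics.mark_of(query, camera): "position" ([column, row] in pixels: a listed point, or the origin of a listed thing).
The state is a dict: "clock": time; "joint_positions": joint angles; "joint_vel": joint speeds; "joint_torque": joint torques, N m; "position": TCP position; "eef_rot": TCP orientation; "ft_force": force on the tool from outside, world axes, zero at the start; "ft_torque": the same for the moment, N m; "gripper_width": finger opening in m.
Only numpy, scipy, OpenCV 4.12 (cv2) and the standard library are available. Lean on these libraries where they do the work, as an engineer would, in place of code of your own. Each camera call takes 0.05 s, during which the arm holds its last target.

## Working session

There is one attempt and no reset: what is moved stays moved. The work goes in short steps, Python scripts to look and compute and a shell command to move; the robot and the scene stay as the last step left them, time stands still between calls to the robot, and variables do not carry over. Pictures are saved under pics/ and viewed, and the job is handed in when it is done.

```bash
ls; mkdir -p pics; cat > h.py <<'E'
import numpy as np, cv2
from bench import r, optics
def save(im,name): cv2.imwrite('pics/'+name+'.png', cv2.cvtColor(im['color'],cv2.COLOR_RGB2BGR))
def w(im,px,rad=2):
    c,rr=int(round(px[0])),int(round(px[1]))
    p=im['range_z'][max(rr-rad,0):rr+rad+1,max(c-rad,0):c+rad+1]; p=p[p>0]
    if len(p)==0: return None
    z=np.median(p); K=im['mtx']
    return (im['world_from_camera']@np.array([(px[0]-K[0,2])/K[0,0]*z,(px[1]-K[1,2])/K[1,1]*z,z,1]))[:3]
E
python3 - <<'E'
from h import *
o=r.observe(); print(o['clock'],o['position'],o['eef_rot'],o['ft_force'],o['gripper_width'])
for n in ['top','side']:
    im=optics.get_image(n); save(im,n+'0'); np.savez('/tmp/'+n+'0.npz',**im)
    print(n,im['world_from_camera'][:3,3].round(3))
    for q in ['guide','stop_block','stop_face','half_mark','brownie_center','ramekin','sugar_shaker','cake_slice','tongs']:
        for d in optics.mark_of(q,n)[:3]:
            p=w(im,d['position']); print(q,round(d['confidence'],2),np.round(d['position'],1),None if p is None else p.round(4))
E
```

```text
pics
0.0 [ 0.22516965 -0.52821766  0.2300708 ] [-1.20057387e-03  9.79792337e-01  2.00013828e-01 -5.77036104e-05] [ 0.710812   -0.16880481 -0.40736188] 0.08528555141645218
top [0.141 0.029 1.602]
stop_block 0.7 [146.9 183. ] [0.536  0.4146 0.077 ]
stop_block 0.6 [291.7 177.8] [ 0.5402 -0.0959  0.0623]
stop_face 0.57 [288.8 193.8] [ 0.491  -0.0855  0.023 ]
half_mark 0.69 [262.9 189.2] [0.5125 0.0075 0.0188]
brownie_center 0.74 [322.5 189.5] [ 0.5014 -0.2078  0.0279]
brownie_center 0.6 [224.7 202.4] [0.4633 0.1453 0.0443]
ramekin 0.6 [161.4 217.2] [0.425  0.3781 0.0054]
sugar_shaker 0.67 [146.5 182.8] [0.5361 0.4154 0.0796]
cake_slice 0.7 [374.6 209.8] [ 0.4247 -0.3963  0.002 ]
tongs 0.19 [293.9 175.8] [ 0.5641 -0.1096 -0.0016]
side [-0.286  1.218  0.909]
guide 0.91 [260.2 203.9] [0.4749 0.046  0.0192]
stop_block 0.84 [267.1 173.2] [ 0.5293 -0.0815  0.0639]
stop_face 0.56 [280.7 180.8] [ 0.4739 -0.0858  0.048 ]
half_mark 0.63 [258.3 187.8] [ 0.521  -0.0117  0.0395]
brownie_center 0.84 [252.7 210.8] [0.4467 0.1334 0.049 ]
brownie_center 0.59 [290.5 169.5] [ 0.5032 -0.2071  0.0308]
ramekin 0.98 [211.3 265.8] [0.4023 0.4054 0.0296]
cake_slice 0.55 [330.6 161.6] [ 0.4278 -0.4025  0.0027]
tongs 0.64 [313.  151.3] [ 0.536  -0.4556 -0.0025]
```

```bash
python3 - <<'E'
import numpy as np, cv2
a=np.load('/tmp/top0.npz');c=cv2.cvtColor(a['color'],cv2.COLOR_RGB2BGR)
cv2.imwrite('pics/topz.png',cv2.resize(c[140:260,130:400],None,fx=2.9,fy=2.9,interpolation=cv2.INTER_CUBIC))
a=np.load('/tmp/side0.npz');c=cv2.cvtColor(a['color'],cv2.COLOR_RGB2BGR)
cv2.imwrite('pics/sidez.png',cv2.resize(c[130:290,180:380],None,fx=3.6,fy=3.6,interpolation=cv2.INTER_CUBIC))
E
```

```text
(no output)
```

View pics/topz.png

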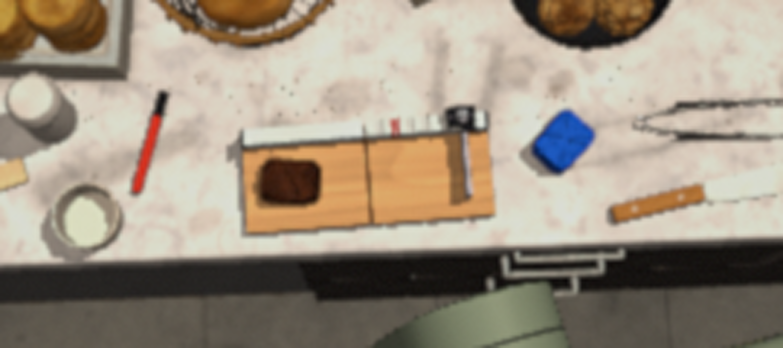

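View pics/sidez.png

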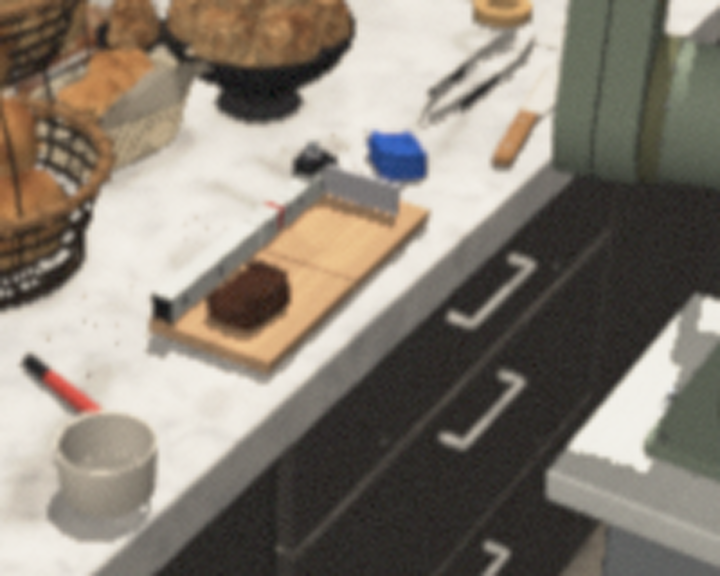

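```bash
cat >> h.py <<'E'
def onplane(im,px,z,T=None):
    T=im['world_from_camera'] if T is None else T; K=im['mtx']; px=np.atleast_2d(px).astype(float)
    d=np.c_[(px[:,0]-K[0,2])/K[0,0],(px[:,1]-K[1,2])/K[1,1],np.ones(len(px))]@T[:3,:3].T
    return T[:3,3]+d*((z-T[2,3])/d[:,2])[:,None]
E
python3 - <<'E'
from h import *
im=dict(np.load('/tmp/top0.npz'))
hsv=cv2.cvtColor(im['color'],cv2.COLOR_RGB2HSV)
R=im['color'].astype(int)
m=((hsv[...,0]>5)&(hsv[...,0]<22)&(hsv[...,1]>90)&(hsv[...,2]>120)).astype(np.uint8)
m[:180]=0;m[225:]=0;m[:,:205]=0;m[:,310:]=0
m=cv2.morphologyEx(m,cv2.MORPH_CLOSE,np.ones((3,3)))
ys,xs=np.nonzero(m); P=onplane(im,np.c_[xs,ys],0.02)[:,:2]
rc=cv2.minAreaRect(P.astype(np.float32)); print('rect',rc, cv2.boxPoints(rc).round(4).tolist())
# brownie dark
m2=((R.sum(2)<200)).astype(np.uint8); m2[:190]=0; m2[216:]=0;m2[:,:212]=0;m2[:,246:]=0
ys,xs=np.nonzero(m2); P=onplane(im,np.c_[xs,ys],0.056)[:,:2]; rc=cv2.minAreaRect(P.astype(np.float32)); print('brownie',len(xs),rc)
m3=(R[...,0]>150)&(R[...,1]<110)&(R[...,2]<110); m3[:,:240]=0;m3[:,300:]=0; m3[:170]=0;m3[200:]=0
ys,xs=np.nonzero(m3); print('red',np.c_[xs,ys].tolist(), onplane(im,np.c_[xs,ys],0.046).mean(0))
m4=(R[...,2]>R[...,0]+60); m4[:,:300]=0;m4[:,345:]=0; m4[:170]=0;m4[210:]=0
ys,xs=np.nonzero(m4);P=onplane(im,np.c_[xs,ys],0.03)[:,:2];print('blue',P.min(0),P.max(0))
for q in ['guide','stop_block','brownie_center']:
  for n in ['top','side']:
    pass
E
```

```text
rect ((0.46337535977363586, 0.03254739195108414), (0.10745856165885925, 0.3088051974773407), 2.5009636878967285) [[0.40299999713897705, 0.18449999392032623], [0.4163999855518341, -0.12409999966621399], [0.5238000154495239, -0.11940000206232071], [0.5102999806404114, 0.1890999972820282]]
brownie 291 ((0.46003440022468567, 0.12920771539211273), (0.07068847864866257, 0.05400564894080162), 87.91677856445312)
red [[265, 182], [266, 182], [266, 183], [265, 188], [266, 188], [256, 194], [284, 195]] [ 0.51214874 -0.00652256  0.046     ]
blue [ 0.4695372  -0.25015168] [ 0.54356823 -0.17664056]
```

```bash
python3 -m inch '[0,0,0,0,0,-7,-1, 0,0,0,0,0,-7,-1, 0,0,0,0,0,-7,-1, 0,0,0,0,0,-7,-1, 0,0,0,0,0,-7,-1]'; python3 -m inch '[0,0,0,0,0,-7,-1, 0,0,0,0,0,-7,-1, 0,0,0,0,0,-7,-1, 0,0,0,0,0,-7,-1, 0,0,0,0,0,-6.5,-1]'; python3 - <<'E'
from h import *
from scipy.spatial.transform import Rotation as Ro
o=r.observe(); print(o['clock'],o['position'],o['joint_positions'].round(2) if hasattr(o['joint_positions'],'round') else o['joint_positions'])
q=o['eef_rot'];print(Ro.from_quat([*q[1:],q[0]]).as_matrix().round(3))
print(optics.get_image('wrist')['hand_eye'].round(3))
E
```

```text
clock: 1.42
position: [0.2254, -0.529, 0.2313]
eef_rot: [0.0, 0.873, 0.488, -0.0]
ft_force: [0.2, -0.3, 0.4]
gripper_width: 0.0258
clock: 1.83
position: [0.2254, -0.529, 0.2313]
eef_rot: [-0.0, 0.689, 0.725, 0.0]
ft_force: [-0.1, -0.6, -0.2]
gripper_width: 0.0
1.8333 [ 0.22539186 -0.52898123  0.23128029] [-1.32  0.21  1.54  0.    1.39 -1.37]
[[-0.051  0.999 -0.   ]
 [ 0.999  0.051  0.   ]
 [ 0.    -0.    -1.   ]]
[[ 0.001 -0.96  -0.281  0.073]
 [ 1.     0.001 -0.001  0.   ]
 [ 0.001 -0.281  0.96  -0.142]
 [ 0.     0.     0.     1.   ]]
```

```bash
for i in 1; do python3 -m inch '[3,2,0,0,0,0,-1, 3,2,0,0,0,0,-1, 3,2,0,0,0,0,-1, 3,2,0,0,0,0,-1, 3,2,0,0,0,0,-1]'; python3 -m inch '[3,2,0,0,0,0,-1, 3,2,0,0,0,0,-1, 3,2,0,0,0,0,-1, 3,2,0,0,0,0,-1, 3,2,0,0,0,0,-1]';python3 -m inch '[3,2,0,0,0,0,-1, 3,2,0,0,0,0,-1, 3,2,0,0,0,0,-1, 3,2,0,0,0,0,-1, 0,0,0,0,0,0,-1]'; done
cat >> h.py <<'E'
from scipy.spatial.transform import Rotation as Ro
def wrist(name):
    o=r.observe(); im=optics.get_image('wrist'); T=np.eye(4); q=o['eef_rot']
    T[:3,:3]=Ro.from_quat([*q[1:],q[0]]).as_matrix(); T[:3,3]=o['position']
    im['world_from_camera']=T@im['hand_eye']; save(im,name); np.savez('/tmp/'+name+'.npz',**im)
    print(o['clock'],o['position'],np.round(o['ft_force'],2)); return im
E
python3 - <<'E'
from h import *
im=wrist('w1')
for q in ['guide','stop_block','stop_face','half_mark','brownie_center']:
    for d in optics.mark_of(q,'wrist')[:2]:
        p=w(im,d['position']); print(q,round(d['confidence'],2),np.round(d['position'],1),None if p is None else p.round(4))
E
```

```text
clock: 2.3
position: [0.3191, -0.3733, 0.2314]
eef_rot: [0.0, 0.692, 0.722, 0.0]
ft_force: [0.2, 0.4, -0.4]
gripper_width: 0.0
clock: 2.72
position: [0.4123, -0.2187, 0.2316]
eef_rot: [0.0, 0.692, 0.722, 0.0]
ft_force: [0.8, -0.2, 0.2]
gripper_width: 0.0001
clock: 3.13
position: [0.4886, -0.0917, 0.2316]
eef_rot: [-0.0, 0.69, 0.724, 0.002]
ft_force: [-0.4, -0.6, 0.4]
gripper_width: -0.0
3.1333 [ 0.48856436 -0.09169319  0.23163546] [-0.36 -0.59  0.42]
guide 0.68 [256.3  68.9] [0.4833 0.031  0.0182]
guide 0.47 [291.4 182.8] [ 0.5325 -0.1006  0.063 ]
stop_block 0.89 [293.1 182.6] [ 0.5346 -0.1003  0.0628]
stop_face 0.63 [252.6 167. ] [ 0.4845 -0.0861  0.0497]
half_mark 0.73 [287.3  98.7] [ 0.5218 -0.0032  0.0425]
```

View pics/w1.png

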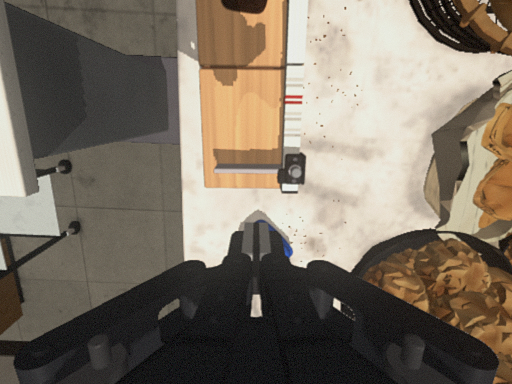

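```bash
python3 - <<'E'
from h import *
im=dict(np.load('/tmp/w1.npz'))
c=cv2.cvtColor(im['color'],cv2.COLOR_RGB2BGR)
cv2.imwrite('pics/w1z.png',cv2.resize(c[50:210,190:320],None,fx=3.7,fy=3.7,interpolation=cv2.INTER_CUBIC))
ys,xs=np.mgrid[0:384,0:512]; K=im['mtx']; z=im['range_z']
P=np.stack([(xs-K[0,2])/K[0,0]*z,(ys-K[1,2])/K[1,1]*z,z,np.ones_like(z)],-1)@im['world_from_camera'].T
P=P[...,:3]; ok=z>0
# bread bowl
s=ok&(xs>350)&(P[...,2]>0.03); 
q=P[s]; 
for lo in np.arange(-.3,.05,.05):
    k=q[(q[:,1]>lo)&(q[:,1]<lo+.05)]
    if len(k): print(round(lo,2),'minx',k[:,0].min().round(3),'zmax',k[:,2].max().round(3), 'minx z>.1',k[k[:,2]>.1][:,0].min().round(3) if (k[:,2]>.1).any() else None)
# block / plate
g=np.array([0.4814,0.0333]); a=np.deg2rad(2.5); gx=np.array([np.cos(a),np.sin(a)]); gy=np.array([-np.sin(a),np.cos(a)])
D=P[...,:2]-g; X=D@gx; Y=D@gy; Z=P[...,2]
for nm,s in [('plate',(X>-.045)&(X<.03)&(Z>.045)&(Z<.065)),('block',(X>.03)&(X<.07)&(Z>.055)&(Z<.07)),('knob',(Z>.072)&(X>.03)&(X<.07)),('fence',(Z>.04)&(Z<.05)&(X>.02)&(X<.07)&(Y>-.1)&(Y<.1)),('board',(Z>.012)&(Z<.028)&(X<.03)&(X>-.1))]:
    s=s&ok&(Y<.05)&(Y>-.17)&(ys<205)&(xs>190)&(xs<330)
    if s.sum(): print(nm,s.sum(),'X',np.percentile(X[s],[1,50,99]).round(4),'Y',np.percentile(Y[s],[1,50,99]).round(4),'Z',np.median(Z[s]).round(4))
R=im['color'].astype(int); s=(R[...,0]>150)&(R[...,1]<100)&(R[...,2]<100)&(xs>270)&(xs<310)&(ys<200)
print('red',s.sum(),X[s].mean(),Y[s].mean(), np.percentile(Y[s],[2,98]))
# slot: dark pixels row in board
for col in (210,220,230,240,250,260,270):
    seg=R[55:80,col].sum(1); i=55+seg.argmin(); p=onplane(im,[[col,i]],.02)[0,:2]-g; print(col,i,(p@gx).round(4),(p@gy).round(4))
E
```

```text
-0.3 minx 0.623 zmax 0.093 minx z>.1 None
-0.25 minx 0.613 zmax 0.212 minx z>.1 0.614
-0.2 minx 0.614 zmax 0.187 minx z>.1 0.614
-0.15 minx 0.665 zmax 0.126 minx z>.1 0.665
-0.1 minx 0.507 zmax 0.334 minx z>.1 0.507
-0.05 minx 0.658 zmax 0.151 minx z>.1 0.658
-0.0 minx 0.699 zmax 0.119 minx z>.1 0.699
plate 385 X [-0.0442 -0.0054  0.0292] Y [-0.1334 -0.1216 -0.1192] Z 0.056
block 592 X [0.0301 0.0451 0.0603] Y [-0.1373 -0.1187 -0.1017] Z 0.0631
knob 104 X [0.0415 0.0474 0.0537] Y [-0.1253 -0.1191 -0.1134] Z 0.0779
fence 2399 X [0.0359 0.0457 0.0557] Y [-0.0985 -0.0176  0.0488] Z 0.0453
board 12466 X [-0.0688 -0.0202  0.029 ] Y [-0.1524 -0.0356  0.0482] Z 0.0196
red 56 0.04364815016346424 -0.03865913069692364 [-0.05182714 -0.03514892]
210 66 -0.055 0.0002
220 67 -0.0428 -0.0008
230 67 -0.0305 -0.0007
240 66 -0.0182 0.0005
250 68 -0.0059 -0.0017
260 67 0.0063 -0.0005
270 68 0.0186 -0.0016
```

View pics/w1z.png

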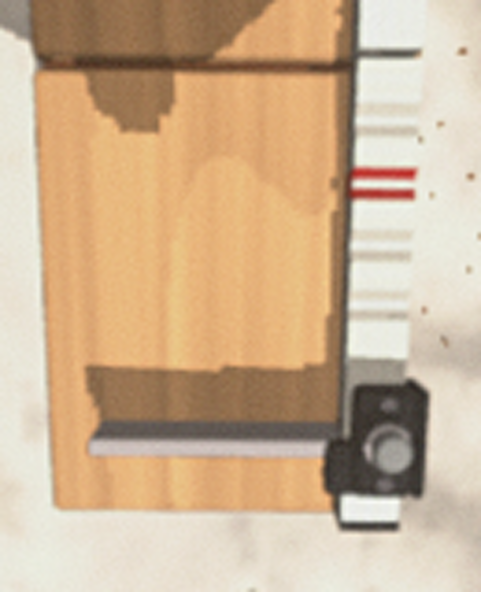

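```bash
python3 -m inch '[-1.75,2.2,1,0,0,0.3,-1, -1.75,2.3,2,0,0,0,-1, 0,0,3,0,0,0,-1, 0,0,3,0,0,0,-1, 0,0,0,0,0,0,-1]'; python3 - <<'E'
from h import *
im=wrist('w2')
print(np.array(r.observe()['eef_rot']))
E
```

```text
clock: 3.85
position: [0.5274, -0.1296, 0.1347]
eef_rot: [-0.006, 0.694, 0.72, -0.003]
ft_force: [-2.1, -0.1, -0.1]
gripper_width: -0.0004
3.85 [ 0.52741272 -0.1296243   0.13466538] [-2.11 -0.12 -0.09]
[-0.00430929  0.69390991  0.72004691 -0.00170807]
```

View pics/w2.png

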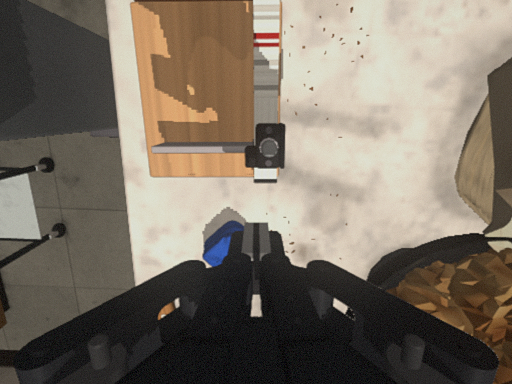

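```bash
python3 -m inch '[0,0,1.5,0,0,0,-1, 0,0,1.5,0,0,0,-1, 0,0,0,0,0,0,-1, 0,0,0,0,0,0,-1, 0,0,0,0,0,0,-1]'; cat >> h.py <<'E'
g=np.array([0.4814,0.0333]); a=np.deg2rad(2.5); gx=np.array([np.cos(a),np.sin(a)]); gy=np.array([-np.sin(a),np.cos(a)])
def st():
    o=r.observe(); p=np.array(o['position']); q=np.array(o['eef_rot']); R=Ro.from_quat([*q[1:],q[0]]).as_matrix(); f=np.array(o['ft_force'])
    print('t',round(o['clock'],2),'guide mm',((p[:2]-g)@gx*1e3).round(1),((p[:2]-g)@gy*1e3).round(1),(p[2]*1e3).round(1),'yaw',np.degrees(np.arctan2(R[1,0],R[0,0])).round(2),'tilt',(R[:2,2]).round(4),'F gx,gy,z',(f[:2]@gx).round(2),(f[:2]@gy).round(2),f[2].round(2),'w',round(o['gripper_width'],4))
if __name__=='__main__': st()
E
python3 h.py
```

```text
clock: 4.32
position: [0.5338, -0.1307, 0.1135]
eef_rot: [0.002, 0.693, 0.721, 0.001]
ft_force: [1.0, 0.1, -0.5]
gripper_width: 0.0
t 4.32 guide mm 45.2 -166.1 113.5 yaw 92.25 tilt [ 0.0031 -0.0013] F gx,gy,z 0.99 0.04 -0.5 w 0.0
```

```bash
python3 -m inch '[0,0.1,1.6,0,0,0,-1, 0,0.1,1.6,0,0,0,-1, 0,0,1.5,0,0,0,-1, 0,0,1.4,0,0,0,-1, 0,0,0,0,0,0,-1]'; python3 -m inch '[0,0,0,0,0,0,-1, 0,0,0,0,0,0,-1, 0,0,0,0,0,0,-1, 0,0,0,0,0,0,-1, 0,0,0,0,0,0,-1]'; python3 h.py
```

```text
clock: 4.73
position: [0.5335, -0.1294, 0.0492]
eef_rot: [-0.001, 0.693, 0.721, -0.001]
ft_force: [-1.8, 1.3, -0.4]
gripper_width: -0.0002
clock: 5.15
position: [0.5354, -0.1301, 0.0513]
eef_rot: [0.001, 0.693, 0.721, 0.0]
ft_force: [-0.3, -0.4, 0.5]
gripper_width: -0.0
t 5.15 guide mm 46.8 -165.6 51.3 yaw 92.28 tilt [ 0.0017 -0.0007] F gx,gy,z -0.28 -0.36 0.51 w -0.0
```

```bash
python3 -m inch '[0.5,0,0,0,0,0,-1, 0.5,0,0,0,0,0,-1, 0.5,0,0,0,0,0,-1, 0.5,0,0,0,0,0,-1, 0.5,0,0,0,0,0,-1]'; python3 h.py;  python3 -m inch '[0.5,0,0,0,0,0,-1, 0.5,0,0,0,0,0,-1, 0.5,0,0,0,0,0,-1, 0.5,0,0,0,0,0,-1, 0.5,0,0,0,0,0,-1]'; python3 h.py
```

```text
clock: 5.57
position: [0.5336, -0.1056, 0.0504]
eef_rot: [0.001, 0.693, 0.721, -0.001]
ft_force: [-0.9, -5.0, -1.2]
gripper_width: 0.0001
t 5.57 guide mm 46.1 -141.1 50.4 yaw 92.34 tilt [ 0.     -0.0029] F gx,gy,z -1.07 -5.0 -1.2 w 0.0001
clock: 5.98
position: [0.5327, -0.0808, 0.0504]
eef_rot: [0.001, 0.693, 0.721, -0.001]
ft_force: [-0.6, -5.2, -1.0]
gripper_width: -0.0001
t 5.98 guide mm 46.3 -116.2 50.4 yaw 92.32 tilt [ 0.0002 -0.003 ] F gx,gy,z -0.78 -5.18 -0.98 w -0.0001
```

```bash
python3 -m inch '[0.3,0,0,0,0,0,-1, 0.3,0,0,0,0,0,-1, 0.3,0,0,0,0,0,-1, 0.3,0,0,0,0,0,-1, 0.3,0,0,0,0,0,-1]'; python3 h.py;  python3 -m inch '[0.2,0,0,0,0,0,-1, 0.2,0,0,0,0,0,-1, 0.2,0,0,0,0,0,-1, 0.2,0,0,0,0,0,-1, 0.2,0,0,0,0,0,-1]'; python3 - <<'E'
from h import *
st(); im=wrist('w3')
c=cv2.cvtColor(im['color'],cv2.COLOR_RGB2BGR)
cv2.imwrite('pics/w3z.png',cv2.resize(c[60:310,150:380],None,fx=2.4,fy=2.4,interpolation=cv2.INTER_CUBIC))
E
```

```text
clock: 6.4
position: [0.5322, -0.0677, 0.0504]
eef_rot: [0.002, 0.692, 0.722, -0.002]
ft_force: [-1.0, -15.1, -1.8]
gripper_width: -0.0003
t 6.4 guide mm 46.3 -103.1 50.4 yaw 92.39 tilt [ 0.0002 -0.0064] F gx,gy,z -1.65 -15.0 -1.76 w -0.0003
clock: 6.82
position: [0.5316, -0.0543, 0.0503]
eef_rot: [-0.0, 0.693, 0.721, 0.0]
ft_force: [-1.0, -1.0, 1.4]
gripper_width: 0.0002
t 6.82 guide mm 46.3 -89.7 50.3 yaw 92.27 tilt [-0.0001  0.0007] F gx,gy,z -1.03 -0.96 1.45 w 0.0002
6.8167 [ 0.53161556 -0.05429405  0.05030292] [-0.99 -1.01  1.45]
```

View pics/w3z.png

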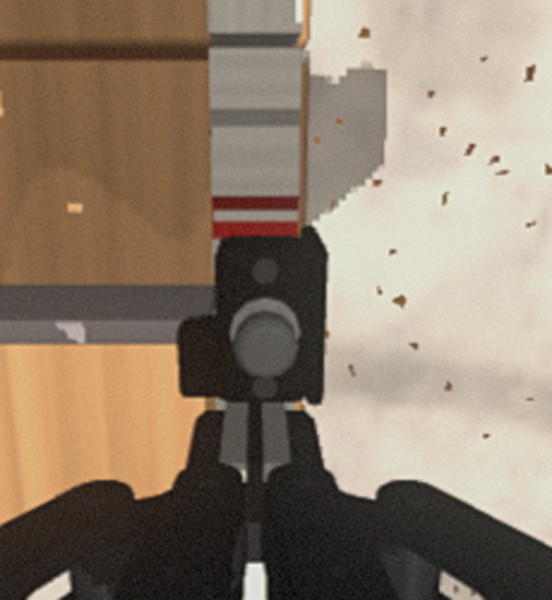

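```bash
cat >> h.py <<'E'
def stopval(im):
    ys,xs=np.mgrid[0:384,0:512]; K=im['mtx']; z=im['range_z']
    P=np.stack([(xs-K[0,2])/K[0,0]*z,(ys-K[1,2])/K[1,1]*z,z,np.ones_like(z)],-1)@im['world_from_camera'].T
    D=P[...,:2]-g; X=D@gx; Y=D@gy; Z=P[...,2]; ok=z>0
    s=ok&(X>.036)&(X<.06)&(Z>.071)&(Z<.085)&(Y>-.145)&(Y<0)
    n,l,sta,cen=cv2.connectedComponentsWithStats(s.astype(np.uint8))
    for i in range(1,n):
        if sta[i,4]>40:
            k=l==i; print('knob?',sta[i,4],'X',np.percentile(X[k],[1,99]).round(4),'Y',np.percentile(Y[k],[1,50,99]).round(4),'Z',np.percentile(Z[k],[5,50,95]).round(4))
    s=ok&(X>.038)&(X<.058)&(Z>.058)&(Z<.068)&(Y>-.145)&(Y<0)
    print('block Y',np.percentile(Y[s],[1,99]).round(4),'Z',np.median(Z[s]).round(4))
    s=ok&(X>-.045)&(X<.03)&(Z>.052)&(Z<.060)&(Y>-.145)&(Y<0)
    if s.sum()>20:print('plate Y',np.percentile(Y[s],[5,50,95]).round(4),s.sum())
E
python3 -c "
from h import *
print('w1');stopval(dict(np.load('/tmp/w1.npz')));print('w3');stopval(dict(np.load('/tmp/w3.npz')))"
```

```text
w1
knob? 107 X [0.0415 0.0537] Y [-0.1252 -0.1191 -0.1134] Z [0.0726 0.0779 0.0791]
block Y [-0.1364 -0.102 ] Z 0.0635
plate Y [-0.1248 -0.1219 -0.1195] 321
w3
knob? 586 X [0.0423 0.0541] Y [-0.0649 -0.0585 -0.0534] Z [0.073  0.0766 0.0778]
knob? 570 X [0.0363 0.0595] Y [-0.0823 -0.0779 -0.0772] Z [0.0717 0.0773 0.0838]
block Y [-0.082  -0.0418] Z 0.0634
plate Y [-0.0655 -0.0618 -0.0594] 1754
```

```bash
python3 -m inch '[0.15,0,0,0,0,0,-1, 0.15,0,0,0,0,0,-1, 0.15,0,0,0,0,0,-1, 0.15,0,0,0,0,0,-1, 0,0,0,0,0,0,-1]'; python3 h.py;  python3 -m inch '[0.15,0,0,0,0,0,-1, 0.15,0,0,0,0,0,-1, 0.1,0,0,0,0,0,-1, 0,0,0,0,0,0,-1, 0,0,0,0,0,0,-1]'; python3 - <<'E'
from h import *
st(); im=wrist('w4'); stopval(im)
E
```

```text
clock: 7.28
position: [0.5314, -0.0506, 0.0502]
eef_rot: [0.001, 0.693, 0.721, -0.001]
ft_force: [-1.0, -6.4, -0.4]
gripper_width: 0.0004
t 7.28 guide mm 46.3 -86.0 50.2 yaw 92.33 tilt [-0.     -0.0036] F gx,gy,z -1.32 -6.39 -0.4 w 0.0004
clock: 7.7
position: [0.5312, -0.0446, 0.0502]
eef_rot: [-0.0, 0.693, 0.721, 0.0]
ft_force: [1.0, -2.2, -0.9]
gripper_width: 0.0003
t 7.7 guide mm 46.3 -80.0 50.2 yaw 92.27 tilt [-0.0002  0.0005] F gx,gy,z 0.93 -2.21 -0.9 w 0.0003
7.7 [ 0.53117177 -0.04464631  0.05018393] [ 1.03 -2.17 -0.9 ]
knob? 617 X [0.0424 0.0543] Y [-0.0556 -0.0487 -0.0437] Z [0.0732 0.0779 0.0792]
knob? 574 X [0.0363 0.0596] Y [-0.0728 -0.0683 -0.0675] Z [0.0716 0.0773 0.0842]
block Y [-0.0723 -0.0321] Z 0.0634
plate Y [-0.0557 -0.0521 -0.0498] 1764
```

```bash
python3 -m inch '[0.15,0,0,0,0,0,-1, 0.15,0,0,0,0,0,-1, 0.15,0,0,0,0,0,-1, 0.15,0,0,0,0,0,-1, 0.1,0,0,0,0,0,-1]'; python3 h.py;  python3 -m inch '[0.1,0,0,0,0,0,-1, 0.1,0,0,0,0,0,-1, 0,0,0,0,0,0,-1, 0,0,0,0,0,0,-1, 0,0,0,0,0,0,-1]'; python3 - <<'E'
from h import *
st(); im=wrist('w5'); stopval(im)
E
```

```text
clock: 8.17
position: [0.5309, -0.0373, 0.0502]
eef_rot: [-0.0, 0.693, 0.721, 0.0]
ft_force: [0.7, -1.6, -1.0]
gripper_width: -0.0002
t 8.17 guide mm 46.3 -72.7 50.2 yaw 92.27 tilt [-0.0002  0.0008] F gx,gy,z 0.62 -1.64 -1.03 w -0.0002
clock: 8.58
position: [0.531, -0.0356, 0.0504]
eef_rot: [-0.0, 0.693, 0.721, 0.0]
ft_force: [-0.8, 0.3, 0.5]
gripper_width: -0.0
t 8.58 guide mm 46.6 -71.0 50.4 yaw 92.28 tilt [0.0002 0.0004] F gx,gy,z -0.8 0.37 0.51 w -0.0
8.5833 [ 0.53100886 -0.0355712   0.0503775 ] [-0.81  0.34  0.51]
knob? 562 X [0.0425 0.0543] Y [-0.044  -0.0376 -0.0323] Z [0.0728 0.0751 0.0762]
knob? 582 X [0.0363 0.0598] Y [-0.0636 -0.0591 -0.0584] Z [0.0718 0.0775 0.0843]
block Y [-0.0633 -0.0206] Z 0.0633
plate Y [-0.0436 -0.0405 -0.0383] 1677
```

```bash
python3 -m inch '[-0.7,0,0,0,0,0,-1, -0.7,0,0,0,0,0,-1, 0,0,-2,0,0,0,-1, 0,0,-3,0,0,0,-1, 0,0,-3,0,0,0,-1]'; python3 -m inch '[0,-1.5,-3,0,0,0.2,-1, 2,-1.5,-3,0,0,0,-1, 2,-1.5,-2,0,0,0,-1, 2,-1.5,0,0,0,0,-1, 0,0,0,0,0,0,-1]'; python3 -m inch '[0,0,0,0,0,0,-0.5, 0,0,0,0,0,0,-0.5, 0,0,0,0,0,0,-0.5, 0,0,0,0,0,0,-0.5, 0,0,0,0,0,0,-0.5]';  python3 - <<'E'
from h import *
st(); im=wrist('w6'); stopval(im)
E
```

```text
clock: 9.05
position: [0.5302, -0.0506, 0.13]
eef_rot: [-0.001, 0.693, 0.721, -0.001]
ft_force: [1.0, -0.9, 0.1]
gripper_width: -0.0
clock: 9.47
position: [0.468, 0.0096, 0.2121]
eef_rot: [0.0, 0.694, 0.72, 0.001]
ft_force: [-1.6, 1.7, -0.9]
gripper_width: -0.0001
clock: 9.88
position: [0.4695, 0.0072, 0.2097]
eef_rot: [-0.0, 0.695, 0.719, -0.0]
ft_force: [0.6, -0.3, -0.2]
gripper_width: 0.0215
t 9.88 guide mm -13.0 -25.5 209.7 yaw 92.02 tilt [-0.0012  0.0001] F gx,gy,z 0.62 -0.29 -0.19 w 0.0215
9.8833 [0.46948254 0.00724991 0.20965745] [ 0.63 -0.26 -0.19]
knob? 105 X [0.0417 0.0536] Y [-0.0436 -0.0375 -0.0323] Z [0.0729 0.0749 0.0764]
block Y [-0.0561 -0.0206] Z 0.0633
plate Y [-0.0445 -0.0408 -0.0383] 388
```

View pics/w6.png

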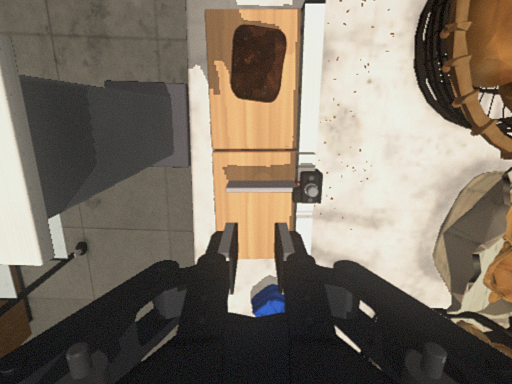

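```bash
cat >> h.py <<'E'
def brownie(im):
    ys,xs=np.mgrid[0:384,0:512]; K=im['mtx']; z=im['range_z']
    P=np.stack([(xs-K[0,2])/K[0,0]*z,(ys-K[1,2])/K[1,1]*z,z,np.ones_like(z)],-1)@im['world_from_camera'].T
    D=P[...,:2]-g; X=D@gx; Y=D@gy; Z=P[...,2]
    R=im['color'].astype(int).sum(2)
    s=(z>0)&(X>-.068)&(X<.034)&(Y<.165)&(Y>-.036)&(Z>.048)&(Z<.062)&(R<240)
    n,l,sta,cen=cv2.connectedComponentsWithStats(s.astype(np.uint8)); k=1+sta[1:,4].argmax(); s=l==k
    Q=np.c_[X[s],Y[s]].astype(np.float32); rc=cv2.minAreaRect(Q); b=cv2.boxPoints(rc)
    print('brownie n',s.sum(),'ctr mm',np.round(np.array(rc[0])*1e3,1),'size',np.round(np.array(rc[1])*1e3,1),'ang',round(rc[2],1),'corners',(b*1e3).round(0).tolist(),'Yrange',(np.percentile(Q[:,1],[.5,99.5])*1e3).round(1),'Ztop',np.median(Z[s]).round(4))
E
python3 -c "
from h import *
brownie(dict(np.load('/tmp/w6.npz')))"
```

```text
brownie n 1480 ctr mm [-24.1  88.9] size [38.1 71.6] ang 20.6 corners [[-55.0, 116.0], [-29.0, 49.0], [6.0, 62.0], [-19.0, 129.0]] Yrange [ 61.  124.7] Ztop 0.0508
```

```bash
sed -i "s/&(Z>.048)&(Z<.062)&(R<240)/\&(Z>.040)\&(Z<.065)\&(R<330)/" h.py; python3 -c "
from h import *
im=dict(np.load('/tmp/w6.npz'));brownie(im)
im['color'][:]=0; brownie(im)
print(w(im,(258,62)),w(im,(245,62)), w(im,(258,85)))
im=dict(np.load('/tmp/top0.npz'));im['color'][:]=0; brownie(im)"
```

```text
brownie n 3170 ctr mm [-11.9  95.7] size [71.6 53.5] ang 85.7 corners [[-41.0, 62.0], [12.0, 58.0], [17.0, 129.0], [-36.0, 133.0]] Yrange [ 60.2 130.9] Ztop 0.0476
brownie n 3171 ctr mm [-11.9  95.7] size [71.6 53.5] ang 85.7 corners [[-41.0, 62.0], [12.0, 58.0], [17.0, 129.0], [-36.0, 133.0]] Yrange [ 60.2 130.9] Ztop 0.0476
[0.46698244 0.1291423  0.04638305] [0.45346101 0.12803481 0.05026303] [0.46783915 0.10610687 0.05068174]
brownie n 234 ctr mm [-12.5  95.5] size [68.2 51. ] ang 85.7 corners [[-40.0, 63.0], [10.0, 60.0], [16.0, 128.0], [-35.0, 131.0]] Yrange [ 60.5 129.9] Ztop 0.0465
```

```bash
python3 -m inch '[3.6,0,0,0,0,-0.5,-0.5, 3.6,0,0,0,0,0,-0.5, 3.6,0,0,0,0,0,-0.5, 3.6,0,0,0,0,0,-0.5, 3.6,0,0,0,0,0,-0.5]'; python3 -m inch '[0,0,1,0,0,0,-0.5, 0,0,2,0,0,0,-0.5, 0,0,2,0,0,0,-0.5, 0,0,2,0,0,0,-0.5, 0,0,1,0,0,0,-0.5]'; python3 -m inch '[0,0,0,0,0,0,-0.5, 0,0,0,0,0,0,-0.5, 0,0,0,0,0,0,-0.5, 0,0,0,0,0,0,-0.5, 0,0,0,0,0,0,-0.5]';  python3 - <<'E'
from h import *
st(); im=wrist('w7'); im=optics.get_image('top'); save(im,'top7'); c=cv2.cvtColor(im['color'],cv2.COLOR_RGB2BGR)
cv2.imwrite('pics/top7z.png',cv2.resize(c[150:240,190:320],None,fx=6,fy=6,interpolation=cv2.INTER_CUBIC))
im=optics.get_image('side'); c=cv2.cvtColor(im['color'],cv2.COLOR_RGB2BGR)
cv2.imwrite('pics/side7z.png',cv2.resize(c[120:270,180:350],None,fx=4,fy=4,interpolation=cv2.INTER_CUBIC))
E
```

```text
clock: 10.35
position: [0.4615, 0.189, 0.2101]
eef_rot: [0.0, 0.691, 0.723, -0.0]
ft_force: [0.6, 1.1, 0.4]
gripper_width: 0.0209
clock: 10.77
position: [0.4598, 0.187, 0.1273]
eef_rot: [-0.001, 0.691, 0.723, -0.002]
ft_force: [-1.3, 0.5, -0.9]
gripper_width: 0.0213
clock: 11.18
position: [0.4627, 0.1878, 0.1317]
eef_rot: [0.001, 0.691, 0.723, 0.001]
ft_force: [0.3, 0.3, -0.4]
gripper_width: 0.0216
t 11.18 guide mm -12.0 155.2 131.7 yaw 92.57 tilt [0.0027 0.0006] F gx,gy,z 0.28 0.26 -0.36 w 0.0216
11.1833 [0.46267193 0.18780788 0.13165806] [ 0.26  0.28 -0.36]
```

View pics/side7z.png

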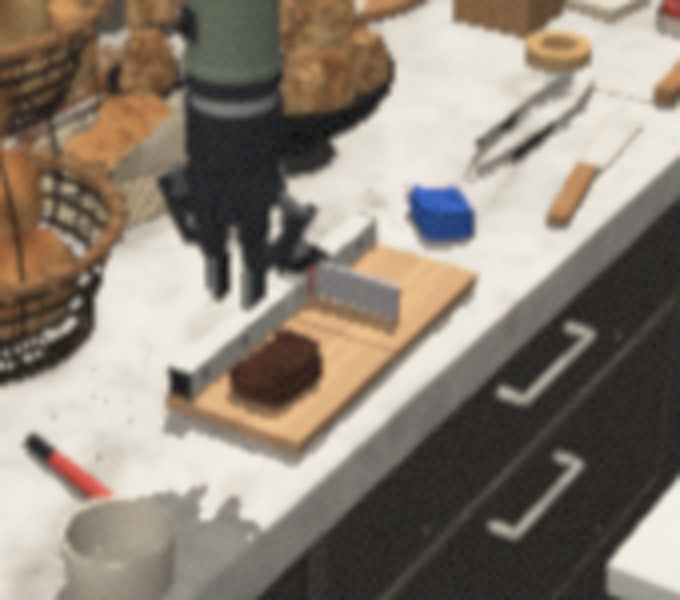

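```bash
python3 -m inch '[0,0,2.2,0,0,0,-0.5, 0,0,2.4,0,0,0,-0.5, 0,0,2.2,0,0,0,-0.5, 0,0,2,0,0,0,-0.5, 0,0,1.1,0,0,0,-0.5]'; python3 -m inch '[0,0,0,0,0,0,-0.5, 0,0,0,0,0,0,-0.5, 0,0,0,0,0,0,-0.5, -0.2,0,0,0,0,0,-0.5, -0.2,0,0,0,0,0,-0.5]';  python3 - <<'E'
from h import *
st(); im=optics.get_image('top'); save(im,'top8'); c=cv2.cvtColor(im['color'],cv2.COLOR_RGB2BGR)
cv2.imwrite('pics/top8z.png',cv2.resize(c[150:240,190:320],None,fx=6,fy=6,interpolation=cv2.INTER_CUBIC))
im=optics.get_image('side'); c=cv2.cvtColor(im['color'],cv2.COLOR_RGB2BGR)
cv2.imwrite('pics/side8z.png',cv2.resize(c[120:270,180:350],None,fx=4,fy=4,interpolation=cv2.INTER_CUBIC))
E
```

```text
clock: 11.75
position: [0.46, 0.1874, 0.0292]
eef_rot: [-0.001, 0.691, 0.723, -0.001]
ft_force: [-0.1, -0.7, 0.6]
gripper_width: 0.0213
clock: 12.17
position: [0.463, 0.1839, 0.0327]
eef_rot: [0.001, 0.691, 0.723, 0.001]
ft_force: [0.4, 0.6, 0.7]
gripper_width: 0.0217
t 12.17 guide mm -11.8 151.2 32.7 yaw 92.6 tilt [0.0029 0.0006] F gx,gy,z 0.46 0.56 0.65 w 0.0217
```

View pics/side8z.png

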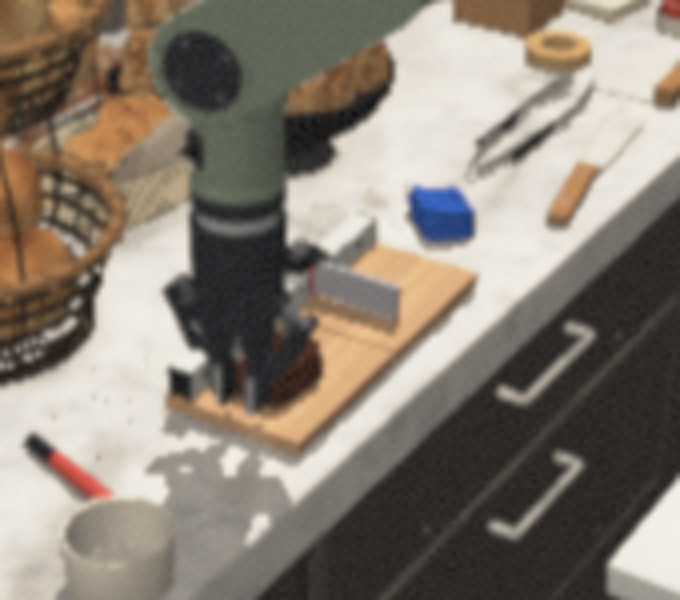

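View pics/top8z.png

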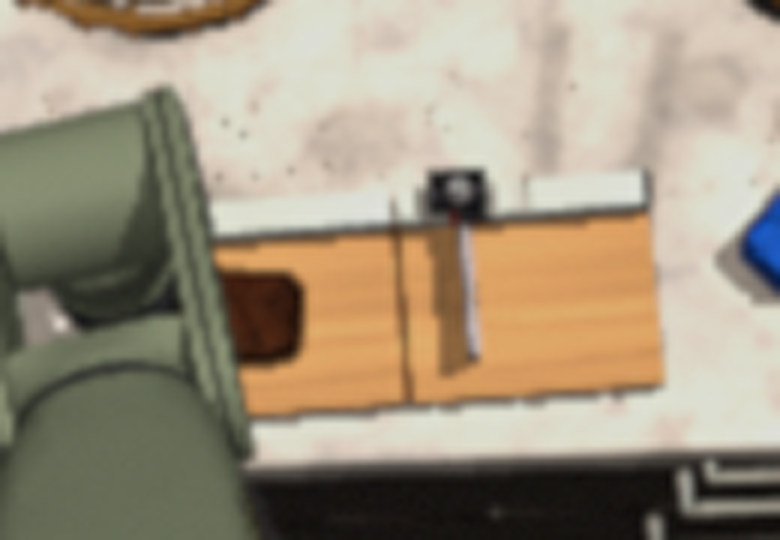

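```bash
python3 -m inch '[-0.5,0,0,0,0,0,-0.5, -0.7,0,0,0,0,0,-0.5, -0.7,0,0,0,0,0,-0.5, -0.7,0,0,0,0,0,-0.5, -0.7,0,0,0,0,0,-0.5]'; python3 h.py; python3 -m inch '[-0.8,0,0,0,0,0,-0.5, -0.8,0,0,0,0,0,-0.5, -0.8,0,0,0,0,0,-0.5, -0.8,0,0,0,0,0,-0.5, -0.4,0,0,0,0,0,-0.5]';  python3 - <<'E'
from h import *
st(); im=optics.get_image('top'); save(im,'top9'); c=cv2.cvtColor(im['color'],cv2.COLOR_RGB2BGR)
cv2.imwrite('pics/top9z.png',cv2.resize(c[150:240,190:320],None,fx=6,fy=6,interpolation=cv2.INTER_CUBIC))
im=optics.get_image('side'); c=cv2.cvtColor(im['color'],cv2.COLOR_RGB2BGR)
cv2.imwrite('pics/side9z.png',cv2.resize(c[120:270,180:350],None,fx=4,fy=4,interpolation=cv2.INTER_CUBIC))
E
```

```text
clock: 12.68
position: [0.4634, 0.15, 0.0314]
eef_rot: [0.0, 0.691, 0.723, 0.0]
ft_force: [0.1, 1.7, 0.7]
gripper_width: 0.0214
t 12.68 guide mm -12.9 117.3 31.4 yaw 92.57 tilt [0.0004 0.0001] F gx,gy,z 0.17 1.66 0.67 w 0.0214
clock: 13.1
position: [0.4649, 0.1136, 0.0313]
eef_rot: [0.0, 0.691, 0.723, -0.0]
ft_force: [-0.0, 1.3, 1.5]
gripper_width: 0.0214
t 13.1 guide mm -13.0 80.9 31.3 yaw 92.53 tilt [-0.0001 -0.0003] F gx,gy,z 0.01 1.29 1.55 w 0.0214
```

View pics/side9z.png

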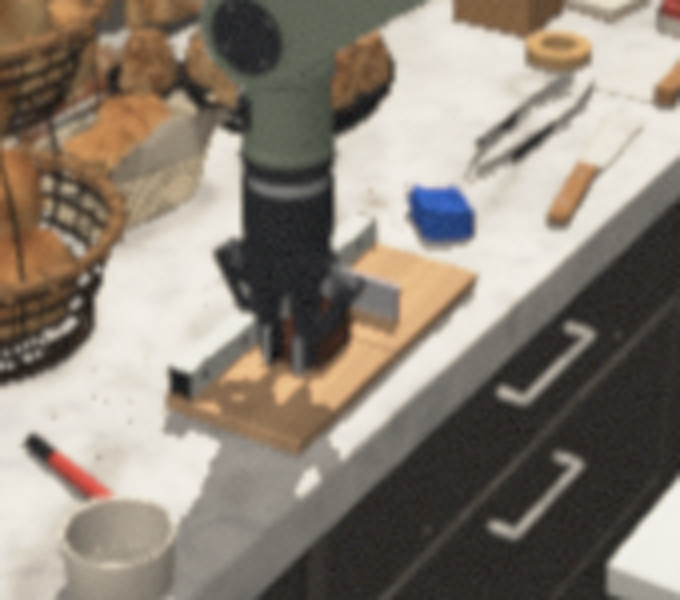

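View pics/top9z.png

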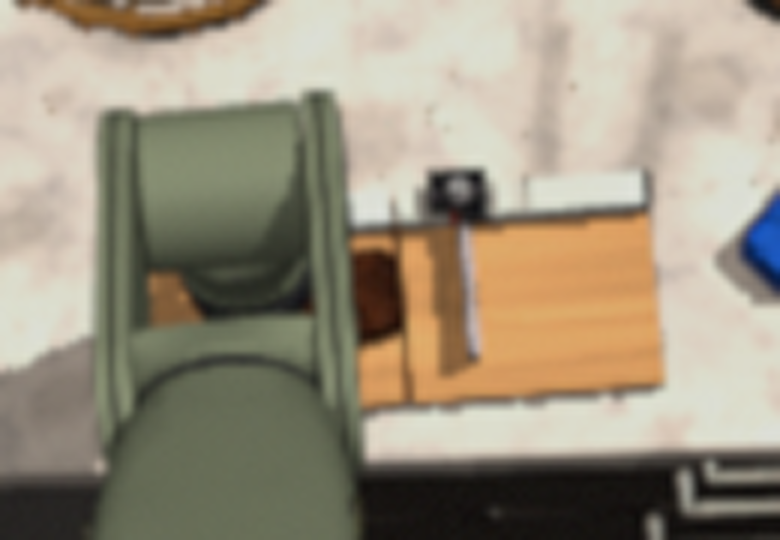

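```bash
python3 -m inch '[-0.6,0,0,0,0,0,-0.5, -0.6,0,0,0,0,0,-0.5, -0.6,0,0,0,0,0,-0.5, -0.4,0,0,0,0,0,-0.5, -0.3,0,0,0,0,0,-0.5]'; python3 h.py; python3 -m inch '[-0.1,0,0,0,0,0,-0.5, -0.1,0,0,0,0,0,-0.5, 0,0,0,0,0,0,-0.5, 0,0,0,0,0,0,-0.5, 0,0,0,0,0,0,-0.5]';  python3 - <<'E'
from h import *
st(); im=optics.get_image('top'); save(im,'top10'); c=cv2.cvtColor(im['color'],cv2.COLOR_RGB2BGR)
cv2.imwrite('pics/top10z.png',cv2.resize(c[150:240,190:320],None,fx=6,fy=6,interpolation=cv2.INTER_CUBIC))
E
```

```text
clock: 13.62
position: [0.4659, 0.0892, 0.0312]
eef_rot: [-0.0, 0.691, 0.723, -0.0]
ft_force: [0.3, 0.6, -0.6]
gripper_width: 0.0207
t 13.62 guide mm -13.1 56.5 31.2 yaw 92.56 tilt [-0.0003 -0.0001] F gx,gy,z 0.35 0.57 -0.56 w 0.0207
clock: 14.03
position: [0.4661, 0.0878, 0.0313]
eef_rot: [0.0, 0.691, 0.723, -0.0]
ft_force: [-1.0, 0.2, -0.1]
gripper_width: 0.0214
t 14.03 guide mm -12.9 55.2 31.3 yaw 92.59 tilt [ 0.0001 -0.0001] F gx,gy,z -0.95 0.23 -0.08 w 0.0214
```

View pics/top10z.png

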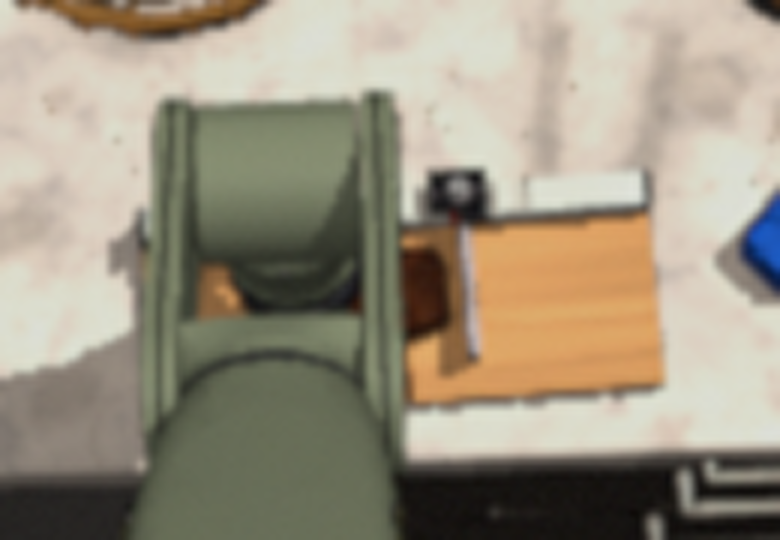

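```bash
python3 -m inch '[-0.1,0,0,0,0,0,-0.5, -0.1,0,0,0,0,0,-0.5, -0.1,0,0,0,0,0,-0.5, 0,0,0,0,0,0,-0.5, 0,0,0,0,0,0,-0.5]'; python3 h.py; python3 -m inch '[-0.1,0,0,0,0,0,-0.5, -0.1,0,0,0,0,0,-0.5, 0,0,0,0,0,0,-0.5, 0,0,0,0,0,0,-0.5, 0,0,0,0,0,0,-0.5]';  python3 - <<'E'
from h import *
st(); im=wrist('w11'); stopval(im)
im=optics.get_image('top'); save(im,'top11'); c=cv2.cvtColor(im['color'],cv2.COLOR_RGB2BGR)
cv2.imwrite('pics/top11z.png',cv2.resize(c[150:240,190:320],None,fx=6,fy=6,interpolation=cv2.INTER_CUBIC))
E
```

```text
clock: 14.5
position: [0.4662, 0.0848, 0.0313]
eef_rot: [0.0, 0.691, 0.723, 0.0]
ft_force: [0.3, 0.7, -1.0]
gripper_width: 0.0216
t 14.5 guide mm -12.9 52.1 31.3 yaw 92.57 tilt [0.0001 0.    ] F gx,gy,z 0.32 0.64 -0.99 w 0.0216
clock: 14.92
position: [0.4663, 0.0827, 0.0313]
eef_rot: [0.0, 0.691, 0.723, -0.0]
ft_force: [-0.2, 1.2, -0.3]
gripper_width: 0.0211
t 14.92 guide mm -12.9 50.0 31.3 yaw 92.58 tilt [ 0.0001 -0.0002] F gx,gy,z -0.16 1.17 -0.33 w 0.0211
14.9167 [0.46630692 0.08268899 0.03129357] [-0.21  1.16 -0.33]Traceback (most recent call last):
  File "<stdin>", line 2, in <module>
  File "h.py", line 35, in stopval
    print('block Y',np.percentile(Y[s],[1,99]).round(4),'Z',np.median(Z[s]).round(4))
                    ~~~~~~~~~~~~~^^^^^^^^^^^^^
    return _quantile_unchecked(
        a, q, axis, out, overwrite_input, method, keepdims, weights)
    return _ureduce(a,
                    func=_quantile_ureduce_func,
    ...<5 lines>...
                    overwrite_input=overwrite_input,
                    method=method)
    r = func(a, **kwargs)
    result = _quantile(arr,
                       quantiles=q,
    ...<2 lines>...
                       out=out,
                       weights=wgt)
    slices_having_nans = np.isnan(arr[-1, ...])
                                  ~~~^^^^^^^^^
IndexError: index -1 is out of bounds for axis 0 with size 0
```

```bash
python3 -m inch '[-0.05,0,0,0,0,0,-0.5, 0,0,0,0,0,0,-0.5, 0,0,0,0,0,0,-0.5, 0,0,0,0,0,0,-0.5, 0,0,0,0,0,0,-0.5]' >/dev/null; python3 - <<'E'
from h import *
st()
im=optics.get_image('top'); save(im,'top11'); c=cv2.cvtColor(im['color'],cv2.COLOR_RGB2BGR)
cv2.imwrite('pics/top11z.png',cv2.resize(c[165:225,240:300],None,fx=9,fy=9,interpolation=cv2.INTER_CUBIC))
E
```

```text
t 15.38 guide mm -12.9 49.6 31.3 yaw 92.58 tilt [ 0. -0.] F gx,gy,z -0.59 0.31 0.79 w 0.0215
```

View pics/top11z.png

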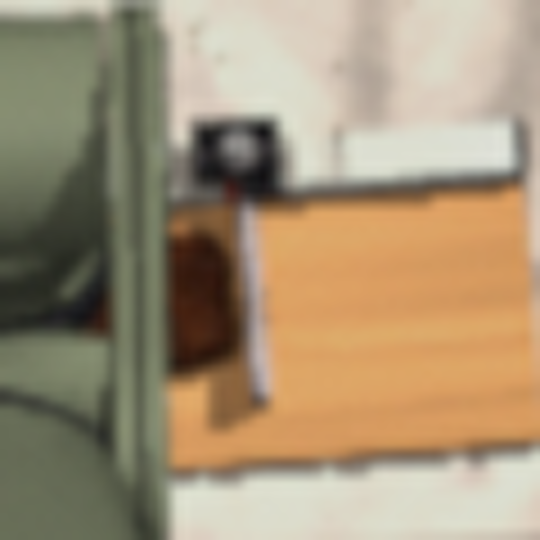

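```bash
python3 -m inch '[-0.05,0,0,0,0,0,-0.5, 0,0,0,0,0,0,-0.5, -0.05,0,0,0,0,0,-0.5, 0,0,0,0,0,0,-0.5, 0,0,0,0,0,0,-0.5]' >/dev/null; python3 h.py; python3 -m inch '[-0.03,0,0,0,0,0,-0.5, 0,0,0,0,0,0,-0.5, -0.02,0,0,0,0,0,-0.5, 0,0,0,0,0,0,-0.5, 0,0,0,0,0,0,-0.5]' >/dev/null; python3 h.py
```

```text
t 15.85 guide mm -12.9 48.6 31.3 yaw 92.58 tilt [ 0. -0.] F gx,gy,z 0.06 1.75 0.57 w 0.0213
t 16.27 guide mm -13.0 48.1 31.3 yaw 92.58 tilt [-0. -0.] F gx,gy,z 0.03 1.32 0.22 w 0.0216
```

```bash
python3 -m inch '[-0.05,0,0,0,0,0,-0.5, 0,0,0,0,0,0,-0.5, 0,0,0,0,0,0,-0.5, 0,0,0,0,0,0,-0.5, 0,0,0,0,0,0,-0.5]' >/dev/null; python3 h.py; python3 - <<'E'
from h import *
im=optics.get_image('side'); c=cv2.cvtColor(im['color'],cv2.COLOR_RGB2BGR)
cv2.imwrite('pics/side12z.png',cv2.resize(c[160:220,225:295],None,fx=8,fy=8,interpolation=cv2.INTER_CUBIC))
im=optics.get_image('top'); save(im,'top12'); c=cv2.cvtColor(im['color'],cv2.COLOR_RGB2BGR)
cv2.imwrite('pics/top12z.png',cv2.resize(c[165:225,240:300],None,fx=9,fy=9,interpolation=cv2.INTER_CUBIC))
st()
E
```

```text
t 16.68 guide mm -12.9 47.6 31.3 yaw 92.58 tilt [ 0. -0.] F gx,gy,z 0.54 1.13 -0.25 w 0.022
t 16.78 guide mm -12.9 47.6 31.3 yaw 92.58 tilt [ 0. -0.] F gx,gy,z 0.02 0.83 0.24 w 0.0213
```

View pics/side12z.png

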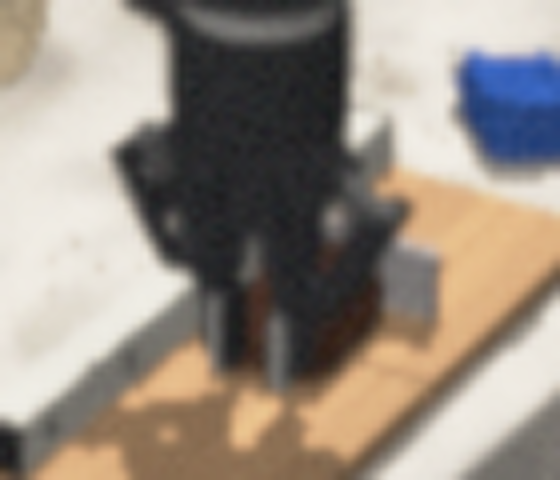

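View pics/top12z.png

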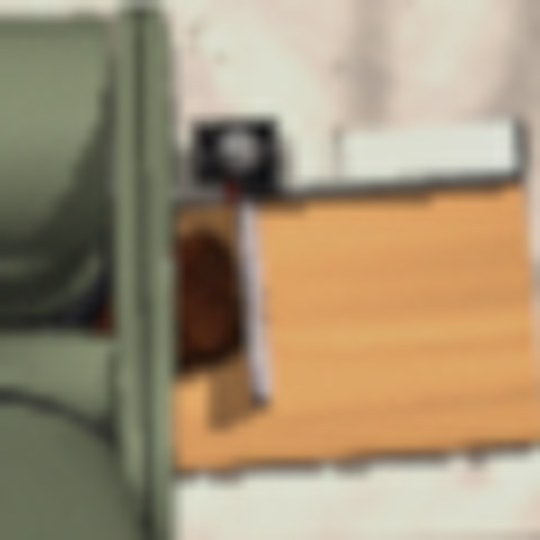

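```bash
python3 -m inch '[-0.05,0,0,0,0,0,-0.5, 0,0,0,0,0,0,-0.5, 0,0,0,0,0,0,-0.5, 0,0,0,0,0,0,-0.5, 0,0,0,0,0,0,-0.5]' >/dev/null; python3 h.py; python3 -m inch '[-0.05,0,0,0,0,0,-0.5, 0,0,0,0,0,0,-0.5, 0,0,0,0,0,0,-0.5, 0,0,0,0,0,0,-0.5, 0,0,0,0,0,0,-0.5]' >/dev/null; python3 h.py
```

```text
t 17.2 guide mm -13.0 47.1 31.3 yaw 92.58 tilt [-0. -0.] F gx,gy,z 0.1 -0.03 -0.97 w 0.0214
t 17.62 guide mm -13.0 46.6 31.3 yaw 92.58 tilt [-0. -0.] F gx,gy,z -0.18 1.0 0.4 w 0.0211
```

```bash
python3 -m inch '[0.8,0,0,0,0,0,-0.5, 0.8,0,0,0,0,0,-0.5, 0,0,-3,0,0,0,-0.5, 0,0,-3.5,0,0,0,-0.5, -2,0,-3.5,0,0,0,-0.5]'; python3 -m inch '[-3.5,0,-3,0,0,0,-0.5, -3.5,0,-2,0,0,0,-0.5, -2,0,0,0,0,0,-0.5, 0,0,0,0,0,0,-0.5, 0,0,0,0,0,0,-0.5]'; python3 - <<'E'
from h import *
st(); im=wrist('w13'); stopval(im); brownie(im)
c=cv2.cvtColor(im['color'],cv2.COLOR_RGB2BGR)
cv2.imwrite('pics/w13z.png',cv2.resize(c[40:240,180:340],None,fx=3,fy=3,interpolation=cv2.INTER_CUBIC))
E
```

```text
clock: 18.03
position: [0.465, 0.078, 0.1314]
eef_rot: [-0.002, 0.69, 0.724, -0.001]
ft_force: [0.8, 0.0, 0.5]
gripper_width: 0.021
clock: 18.45
position: [0.4705, -0.0114, 0.1786]
eef_rot: [-0.0, 0.692, 0.722, 0.0]
ft_force: [0.1, 0.5, 0.0]
gripper_width: 0.0212
t 18.45 guide mm -12.8 -44.1 178.6 yaw 92.47 tilt [0.0003 0.0004] F gx,gy,z 0.08 0.47 0.05 w 0.0212
18.45 [ 0.47052896 -0.0113549   0.17859536] [0.06 0.47 0.05]
knob? 139 X [0.0419 0.0536] Y [-0.0442 -0.0379 -0.0319] Z [0.0726 0.075  0.0765]
block Y [-0.0554 -0.0204] Z 0.0633
plate Y [-0.0434 -0.0391 -0.0148] 700
brownie n 3140 ctr mm [-5.9  0.9] size [53.4 70.2] ang 1.5 corners [[-34.0, 35.0], [-32.0, -35.0], [22.0, -33.0], [20.0, 37.0]] Yrange [-33.6  35. ] Ztop 0.0476
```

View pics/w13z.png

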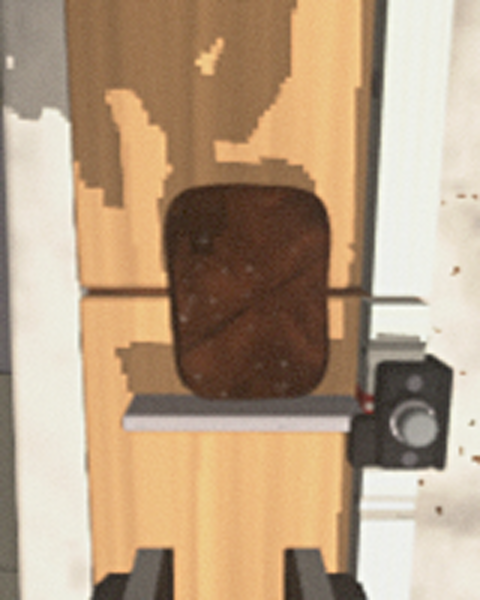

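```bash
python3 -m inch '[3,0.4,0,0,0,0,-0.5, 3,0.4,0,0,0,0,-0.5, 3,0,0,0,0,0,-0.5, 1.8,0,0,0,0,0,-0.5, 0,0,0,0,0,0,-0.5]'; python3 -m inch '[0,0,2,0,0,0,-0.5, 0,0,3,0,0,0,-0.5, 0,0,3,0,0,0,-0.5, 0,0,3,0,0,0,-0.5, 0,0,0,0,0,0,-0.5]'; python3 h.py
```

```text
clock: 18.92
position: [0.4718, 0.1016, 0.1771]
eef_rot: [-0.002, 0.689, 0.725, -0.0]
ft_force: [-1.0, 0.0, 0.3]
gripper_width: 0.0213
clock: 19.33
position: [0.4668, 0.0973, 0.0619]
eef_rot: [-0.005, 0.691, 0.723, -0.005]
ft_force: [-1.4, -0.2, 0.0]
gripper_width: 0.0211
t 19.33 guide mm -11.8 64.6 61.9 yaw 92.64 tilt [-0.015  -0.0005] F gx,gy,z -1.45 -0.14 0.03 w 0.0211
```

```bash
python3 -m inch '[0,0,0.8,0,0,0,-0.5, 0,0,1,0,0,0,-0.5, 0,0,1,0,0,0,-0.5, 0,0,0.5,0,0,0,-0.5, 0,0,0,0,0,0,-0.5]'; python3 -m inch '[0,0,0,0,0,0,-0.5, 0,0,0,0,0,0,-0.5, 0,0,0,0,0,0,-0.5, 0,0,0,0,0,0,-0.5, 0,0,0,0,0,0,-0.5]'; python3 h.py
```

```text
clock: 19.75
position: [0.4732, 0.097, 0.0348]
eef_rot: [-0.0, 0.691, 0.723, -0.0]
ft_force: [-0.4, -0.3, -0.1]
gripper_width: 0.0215
clock: 20.17
position: [0.474, 0.097, 0.0358]
eef_rot: [0.0, 0.691, 0.723, 0.0]
ft_force: [0.4, 0.2, 0.8]
gripper_width: 0.0213
t 20.17 guide mm -4.6 64.0 35.8 yaw 92.58 tilt [0.0009 0.    ] F gx,gy,z 0.4 0.13 0.82 w 0.0213
```

```bash
python3 -m inch '[-0.4,0,0.1,0,0,0,-0.5, -0.4,0,0.1,0,0,0,-0.5, -0.4,0,0,0,0,0,-0.5, -0.3,0,0,0,0,0,-0.5, -0.1,0,0,0,0,0,-0.5]'>/dev/null; python3 h.py; python3 -m inch '[-0.05,0,0,0,0,0,-0.5, -0.05,0,0,0,0,0,-0.5, -0.05,0,0,0,0,0,-0.5, 0,0,0,0,0,0,-0.5, 0,0,0,0,0,0,-0.5]'>/dev/null; python3 h.py; python3 -m inch '[-0.05,0,0,0,0,0,-0.5, 0,0,0,0,0,0,-0.5, 0,0,0,0,0,0,-0.5, 0,0,0,0,0,0,-0.5, 0,0,0,0,0,0,-0.5]' >/dev/null; python3 h.py
```

```text
t 20.58 guide mm -5.0 47.3 33.3 yaw 92.53 tilt [-0.0002 -0.0001] F gx,gy,z 0.4 1.34 -0.56 w 0.0211
t 21.0 guide mm -4.9 46.6 33.4 yaw 92.59 tilt [0.     0.0001] F gx,gy,z -0.44 -0.06 -0.21 w 0.0214
t 21.42 guide mm -4.9 46.1 33.4 yaw 92.58 tilt [0.     0.0002] F gx,gy,z -0.33 0.36 0.31 w 0.0215
```

```bash
python3 -m inch '[-0.05,0,0,0,0,0,-0.5, 0,0,0,0,0,0,-0.5, 0,0,0,0,0,0,-0.5, 0,0,0,0,0,0,-0.5, 0,0,0,0,0,0,-0.5]' >/dev/null; python3 h.py;python3 -m inch '[-0.04,0,0,0,0,0,-0.5, 0,0,0,0,0,0,-0.5, 0,0,0,0,0,0,-0.5, 0,0,0,0,0,0,-0.5, 0,0,0,0,0,0,-0.5]' >/dev/null; python3 h.py
```

```text
t 21.83 guide mm -5.0 45.5 33.4 yaw 92.57 tilt [-0.0001  0.0001] F gx,gy,z -0.14 2.27 0.36 w 0.0216
t 22.25 guide mm -5.0 45.1 33.4 yaw 92.58 tilt [-0.     -0.0001] F gx,gy,z 0.71 1.18 0.22 w 0.0211
```

```bash
python3 -m inch '[-0.03,0,0,0,0,0,-0.5, 0,0,0,0,0,0,-0.5, 0,0,0,0,0,0,-0.5, 0,0,0,0,0,0,-0.5, 0,0,0,0,0,0,-0.5]' >/dev/null; python3 h.py;python3 -m inch '[-0.03,0,0,0,0,0,-0.5, 0,0,0,0,0,0,-0.5, 0,0,0,0,0,0,-0.5, 0,0,0,0,0,0,-0.5, 0,0,0,0,0,0,-0.5]' >/dev/null; python3 h.py; python3 - <<'E'
from h import *
im=optics.get_image('top'); save(im,'top14'); c=cv2.cvtColor(im['color'],cv2.COLOR_RGB2BGR)
cv2.imwrite('pics/top14z.png',cv2.resize(c[165:225,240:300],None,fx=9,fy=9,interpolation=cv2.INTER_CUBIC))
st()
E
```

```text
t 22.67 guide mm -5.0 44.9 33.4 yaw 92.58 tilt [0.     0.0002] F gx,gy,z -0.56 0.84 0.01 w 0.0218
t 23.08 guide mm -5.0 44.7 33.4 yaw 92.57 tilt [0.     0.0004] F gx,gy,z -0.96 3.95 0.85 w 0.0212
t 23.13 guide mm -4.9 44.7 33.4 yaw 92.57 tilt [0.0001 0.0004] F gx,gy,z 0.05 3.59 0.37 w 0.021
```

View pics/top14z.png

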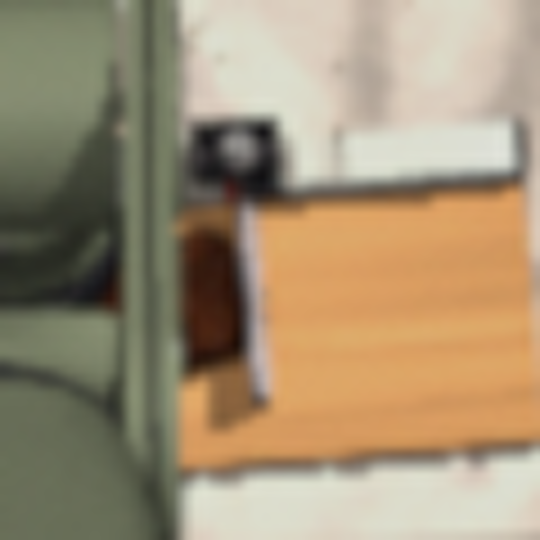

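```bash
python3 -m inch '[0.3,0,0,0,0,0,-0.5, 0.8,0,0,0,0,0,-0.5, 0.8,0,-2,0,0,0,-0.5, 0,0,-3.5,0,0,0,-0.5, -2,0,-3.5,0,0,0,-0.5]'; python3 -m inch '[-3.5,0,-3,0,0,0,-0.5, -3.5,0,-2,0,0,0,-0.5, -2,0,0,0,0,0,-0.5, 0,0,0,0,0,0,-0.5, 0,0,0,0,0,0,-0.5]'; python3 - <<'E'
from h import *
st(); im=wrist('w15'); stopval(im); brownie(im)
c=cv2.cvtColor(im['color'],cv2.COLOR_RGB2BGR)
cv2.imwrite('pics/w15z.png',cv2.resize(c[40:240,180:340],None,fx=3,fy=3,interpolation=cv2.INTER_CUBIC))
E
```

```text
clock: 23.55
position: [0.4726, 0.0788, 0.123]
eef_rot: [-0.002, 0.69, 0.724, -0.001]
ft_force: [0.7, -0.5, -0.8]
gripper_width: 0.0212
clock: 23.97
position: [0.4785, -0.0107, 0.1708]
eef_rot: [0.0, 0.692, 0.722, 0.0]
ft_force: [-0.0, 0.5, -0.6]
gripper_width: 0.0215
t 23.97 guide mm -4.8 -43.8 170.8 yaw 92.45 tilt [ 0.0004 -0.0003] F gx,gy,z -0.03 0.49 -0.56 w 0.0215
23.9667 [ 0.47851637 -0.01070503  0.17080752] [-0.05  0.49 -0.56]
knob? 145 X [0.042  0.0534] Y [-0.0439 -0.0377 -0.0324] Z [0.0729 0.0752 0.0763]
block Y [-0.0557 -0.0206] Z 0.0634
plate Y [-0.0443 -0.039  -0.0174] 782
brownie n 3339 ctr mm [-4.9 -0.1] size [54.2 70.3] ang 0.4 corners [[-32.0, 35.0], [-32.0, -35.0], [22.0, -35.0], [22.0, 35.0]] Yrange [-34.7  34.1] Ztop 0.0475
```

View pics/w15z.png

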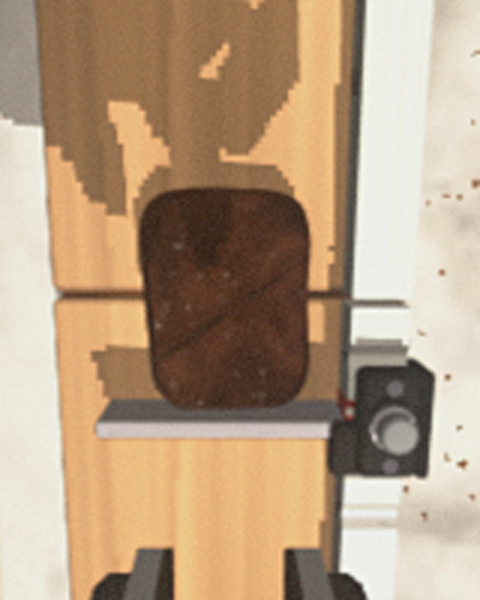

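```bash
python3 -m inch '[0,0,-1,0,0,0,-0.5, 0,0,-1,0,0,0,-0.5, 0,0,0,0,0,0,-0.5, 0,0,0,0,0,0,-0.5, 0,0,0,0,0,0,-0.5]'; python3 -c "
from h import *
print(r.job_done())"
```

```text
clock: 24.43
position: [0.4785, -0.0095, 0.1907]
eef_rot: [0.0, 0.691, 0.723, 0.0]
ft_force: [0.6, -0.1, 0.4]
gripper_width: 0.0218
the job is handed in; nothing more can be done
None
```

The job is done and handed in at 24.4 s: the stop is in the red-marked notch and the brownie sits squarely against it.

- **Stop:** I pushed the block left with the closed fingertips, over the 76 and 57 mm notches. At the half notch it snapped in, the pushing force fell to nothing and the knob sank about 3 mm.
- **Brownie:** I pushed it along the board with both fingertips, slightly apart. The first pass left it about 1.5° askew and roughly 1 mm short of the stop. I repeated the push, better centred on its face, until the contact force held at about 4 N, below the 7 N that could push the stop out.
- **Last wrist-camera check:** The stop was at 38 mm with the knob still sunk. The brownie's centre was 0.1 mm from the knife slot, and it was turned 0.4° or less. The arm was clear of everything, 19 cm above the worktop.
- **Disagreement:** Final contact came with the fingertips about 4–5 mm farther along than I expected from the finger and brownie sizes. The camera position agreed with contact, so I relied on that and on the force.
- **Not checked:** I did not measure the bystanders again after the moves. The moves were planned clear of them and the pictures along the way showed none disturbed.

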